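# Plug the heat relay back into the brooder's relay base

## Robot

A 7-joint arm with a two-finger parallel gripper is mounted at the origin on a cart in front of the work surface, level with it; the furniture and walls round the work are solid. World frame = base frame: x ahead of the robot, y to its left, z up, the work surface at z = 0. Lengths are in m, angles in rad, forces in N, time in s.
With the tool pointing down it reaches from about 0.4 to 0.75 m from the base axis. Payload 19.5 kg.
Tool frame: the origin (TCP) lies midway between the tips of the shut fingers; the grasp point (between the pads) lies 19 mm behind it; z points along the fingers, y is the line along which they close (so a half turn about z gives the same grasp; the last joint's range is limited). The gripper opens to 85 mm and grips with 20 to 120 N. Pads are 22 mm wide; open, the fingers measure 114 mm over their backs; the gripper's body (76 mm by 85 mm) begins 54 mm behind the grasp point. The pads swing forward as they close: fully open they stand 13 mm farther back than shut.
Start: joints at [-1.142, 0.707, -0.028, 1.485, 0.022, 0.951, -0.075], TCP at [0.261, 0.512, 0.196] pointing down, gripper open.
Joint ranges: [-2.71, 2.71], [-0.32, 2.16], [-1.57, 1.52], [0, 2.45], [-1.46, 4.6], [0, 2.02], [-2.83, 2.83]. Speed limits (rad/s): [1.89, 1.89, 2.57, 2.57, 3.01, 3.01, 3.01].

## Interface

Orientations are given as a rotation vector (axis times angle).
In Python, from rig import robot, vision, spotter gives the robot as it stands.
- The arm moves only by the shell command python3 -m pendant 'ROWS'. ROWS is JSON, a list of rows, each a list of 7 numbers: the opening, from 0 (shut) to 1 (fully open), then the shift along the tool's x, y, z in units of 200 mm (1.0 is 200 mm), then the turn, a rotation vector about the tool's x, y, z in units of 360 degrees (1.0 is 360 degrees). In form: [[jaw, tx, ty, tz, rx, ry, rz], ...]. A call has 1 to 10 rows; each row is the pose to reach, as a shift and turn from the pose commanded when the call began, along the tool's axes at that moment, turning the shorter way round; what a row does not reach only later rows make up. A row lasts 1/10 s, in which the tool goes at most 50 mm and 8.59 degrees, less where a joint would pass 70% of its speed; a pose out of reach is approached as far as the arm can. A call with a number of a shift or a turn outside -1 to 1 is refused whole. A call with a gripper value outside its range is refused whole. The fingers move at their own pace and stop on an object; the grip force is fixed at half the most. Time passes only in rows, so rows that repeat a pose let the fingers close. It gives the time, the measured TCP pose, the force, the opening and the grip force at its end, in the units of the state.
- robot.state(): the state, without advancing time (a new reading comes with each control period).
- vision.camera(name): name is "side" or "top"; returns the picture (420x560x3 uint8, red, green, blue); there is no depth.
- vision.get_calibration(name): a dict with "mtx" (3x3 intrinsics, pixels), "origin" and "orientation" of the camera in the world. Camera axes: x right, y down, z forward; pixel columns grow to the right and rows downward; lengths in m; the calibration is good to about 2 mm. A picture is of the moment at which its call begins. get_calibration takes no time and is no camera call.
- robot.job_done(): hands the job in; it is judged then, once.
Trained networks look in the newest picture that a camera, given by its name, has taken for a name from the list of things; names that differ only in an ending like _2 or _b are one class to them, and where a whole thing is asked for, a point or a joint stands for the part that bears it (a point fixed in the world has none). Each returns a list of dicts, best first, with "score" (0 to 1); they miss things now and then, are a little off and sometimes report something else, mostly with a low value. They report only what shows in the picture. A call takes as long as a camera call. They do not tell look-alikes from the thing itself.
- spotter.regions_of(thing, camera): "mask" (420x560 bool, what is visible of it) and "uv" ([column, row] in pixels, amid what is visible of it).
The state is a dict: "clock": time; "joints": joint angles; "joint_velocities": joint speeds; "joint_efforts": joint torques, N m; "eef_pos": TCP position; "tcp_rot": TCP orientation; "wrist_force": force on the tool from outside, world axes, zero at the start; "torque": the same for the moment, N m; "finger_gap": finger opening in m; "grip_force": force on a finger pad.
Only numpy, scipy, OpenCV 4.12 (cv2) and the standard library are available. Lean on these libraries where they do the work, as an engineer would, in place of code of your own. Each camera call takes 0.05 s, during which the arm holds its last target. There are 200 camera calls.

## Task

The brooder needs its heat back. Pick up the orange relay block and plug it upright and fully home into the relay base with the orange frame, then let go; leave the blue relay block standing where it is.

Things in the scene. Friction and masses are not known exactly. Their poses are not given: they have to be found in the camera images.
- heat_relay_mid (a point): Centre (half-way up) of the loose orange relay: an upright block 40 mm (its x) by 28 mm (its y) by 80 mm tall (z), 0.08 to 0.16 kg, black foot on its lowest 24 mm, orange cover above. It starts standing on the table, this point 40 mm above it. Half a turn about z makes no difference when it is plugged in.
- heat_base_floor (a point): Centre of the socket floor in the orange-framed base, 8 mm above the table; z up. The socket is a rectangular well, 46 mm along its x by 34 mm along its y, so the relay's 40 mm side goes along x with 3 mm play each side; straight for 22 mm up from the floor, then flaring. No catch or spring: a block let down into it reaches the floor by its own weight.
- heat_base_mouth (a point): Centre of the mouth of that socket, level with the top of the base, 32 mm above its floor (40 mm above the table); the flare makes it 60 by 48 mm here. The base is a grey housing 84 (x) by 72 (y) by 40 mm high, fixed to the table, with a steel ear at each x end (104 mm over the ears). A second base, alike but framed in blue, is not used.
- fan_relay_mid (a point): Centre (half-way up) of the blue relay block: same shape and size as the orange one, also standing on the table; to be left alone.
Mind the look-alikes: they are no part of the job. There is more than one size of the part that bears heat_relay_mid; the job needs the larger.

How it is judged:
At the end, for the whole second after the job is handed in: The orange relay stands upright (within 10 degrees) in the orange-framed socket, within 10 mm of its floor and of its centre, long side along the socket's (within 12 degrees, either way round); the blue relay still stands upright (within 10 degrees), within 30 mm of its start (horizontal distance between heat_relay_mid and heat_base_floor below 0.01 m and z of heat_relay_mid in the frame of heat_base_floor below 0.05 m and angle between the x axis of heat_relay_mid and the x axis of heat_base_floor, either way round below 0.21 rad and angle between each of heat_relay_mid, fan_relay_mid's own z axis and vertical below 0.175 rad and distance of fan_relay_mid from where it was at the start of the episode below 0.03 m); the robot touches nothing.
It fails at once if the blue relay is knocked over or carried off (distance of fan_relay_mid from where it was at the start of the episode above 0.05 m or angle between fan_relay_mid's own z axis and vertical above 0.6 rad).
It also fails if it takes over 38 s, if anything falls off the work surface, if the arm or the gripper's body presses on something with over 40 N, if the wrist force passes 120 N, or if a joint passes its speed limit or range.

## Working session

There is one attempt and no reset: what is moved stays moved. The work goes in short steps, Python scripts to look and compute and a shell command to move; the robot and the scene stay as the last step left them, time stands still between calls to the robot, and variables do not carry over. Pictures are saved under pics/ and viewed, at most 10 in all, crops included, and the job is handed in when it is done.

```bash
mkdir -p pics; python3 - <<'E'
from rig import robot, vision, spotter
import cv2,numpy as np
s=robot.state();print({k:np.round(s[k],3).tolist() for k in('clock','eef_pos','tcp_rot','wrist_force','finger_gap')})
ims=[]
for c in('top','side'):
    im=vision.camera(c);cv2.imwrite(f'pics/{c}0.png',im[:,:,::-1])
    k=vision.get_calibration(c);print(c,k)
    for t in('heat_relay_mid','heat_base_floor','heat_base_mouth','fan_relay_mid'):
        for r in spotter.regions_of(t,c)[:4]:print(c,t,round(r['score'],2),np.round(r['uv']),r['mask'].sum())
E
```

```text
{'clock': 0.0, 'eef_pos': [0.261, 0.512, 0.196], 'tcp_rot': [-0.733, -3.055, 0.002], 'wrist_force': [-0.252, 0.109, 0.201], 'finger_gap': 0.085}
top {'mtx': array([[544.42951287,   0.        , 274.58991458],
       [  0.        , 544.42951287, 219.7242782 ],
       [  0.        ,   0.        ,   1.        ]]), 'origin': array([0.38529886, 0.0335553 , 1.13479581]), 'orientation': array([-2.16230258,  2.12550926, -0.12496485])}
top heat_relay_mid 0.79 [372. 217.] 402
top heat_relay_mid 0.54 [332. 197.] 202
top heat_base_floor 0.93 [168. 259.] 1795
top heat_base_mouth 0.89 [167. 256.] 1700
top fan_relay_mid 0.61 [373. 217.] 405
top fan_relay_mid 0.56 [318. 235.] 290
side {'mtx': array([[545.622731  ,   0.        , 274.31895929],
       [  0.        , 545.622731  , 210.80505961],
       [  0.        ,   0.        ,   1.        ]]), 'origin': array([ 0.15407435, -0.67957674,  0.49523751]), 'orientation': array([-2.03575509,  0.46469613, -0.30385585])}
side heat_relay_mid 0.95 [340. 271.] 1697
side heat_relay_mid 0.85 [334. 237.] 436
side heat_base_floor 0.67 [192. 180.] 1601
side heat_base_floor 0.6 [286. 238.] 1263
side heat_base_mouth 0.96 [194. 180.] 1577
side fan_relay_mid 0.98 [286. 239.] 1270
```

View pics/top0.png

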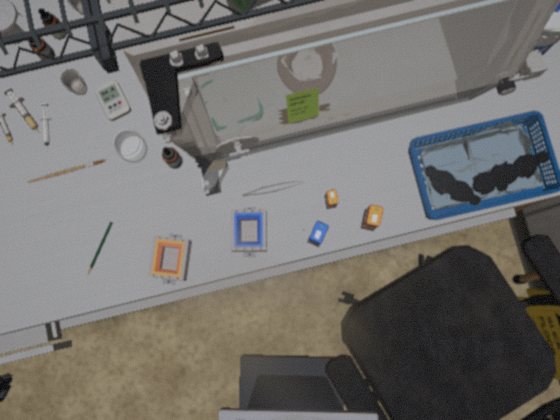

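View pics/side0.png

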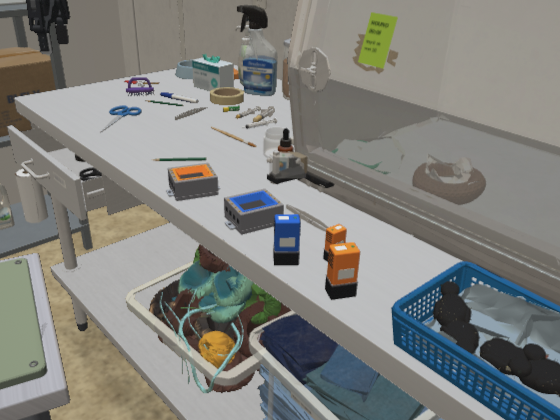

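The top view shows the large orange relay at (373,217), a small orange look-alike at (332,197), the blue relay at (318,233) and the orange base at (170,258). The side view shows the large relay at (342,270) and the orange base at (192,180). Next I'll fit boxes to the masks in both views.

```bash
cat > h.py <<'E'
import numpy as np,cv2
from scipy.spatial.transform import Rotation as R
from scipy.optimize import minimize
from rig import robot, vision, spotter
def proj(c,P):
    k=vision.get_calibration(c);Rm=R.from_rotvec(k['orientation']).as_matrix()
    q=(np.atleast_2d(P)-k['origin'])@Rm;q=q@k['mtx'].T
    return q[:,:2]/q[:,2:]
def ray(c,uv,z):
    k=vision.get_calibration(c);d=R.from_rotvec(k['orientation']).as_matrix()@np.linalg.solve(k['mtx'],[*uv,1])
    return k['origin']+d*(z-k['origin'][2])/d[2]
def box(p,dx,dy,z0,z1):
    x,y,a=p;c,s=np.cos(a),np.sin(a)
    return np.array([[x+c*u-s*v,y+s*u+c*v,z] for z in(z0,z1) for u in(-dx/2,dx/2) for v in(-dy/2,dy/2)])
def sil(c,B,S=4):
    h=cv2.convexHull(np.round(((proj(c,B)+.5)*S-.5)*16).astype(np.int32).reshape(-1,1,2))
    m=np.zeros((420*S,560*S),np.uint8);cv2.fillConvexPoly(m,h,1,shift=4)
    return cv2.resize(m.astype(np.float32),(560,420),interpolation=cv2.INTER_AREA)
def fit(masks,x0,dims):
    def f(p):
        return sum(np.abs(sil(c,box(p,*dims),2)-m).sum()/m.sum() for c,m in masks.items())
    best=None
    for a in np.arange(0,np.pi,np.pi/8):
        i=np.array([*x0,a]);r=minimize(f,i,method='Nelder-Mead',options=dict(initial_simplex=[i,i+[.01,0,0],i+[0,.01,0],i+[0,0,.25]],xatol=1e-4,fatol=1e-4,maxiter=120))
        if best is None or r.fun<best.fun:best=r
        print(np.round([*r.x[:2],np.degrees(r.x[2])%180,r.fun],4))
    return best.x
E
cat > a.py <<'E'
from h import *
want={'heat_relay_mid':{'top':(373,217),'side':(342,270)},'heat_base_floor':{'top':(170,258),'side':(192,180)}}
dims={'heat_relay_mid':(.04,.028,0,.08),'heat_base_floor':(.084,.072,0,.04)}
out=[]
for t,w in want.items():
    ms={};
    for c,uv in w.items():
        im=vision.camera(c)
        ms[c]=min(spotter.regions_of(t,c),key=lambda r:np.hypot(*(np.array(r['uv'])-uv)))['mask'].astype(np.float32)
        w[c]=(im,uv)
    print(t);p=fit(ms,ray('top',want[t]['top'][1],.04)[:2],dims[t]);print('best',p)
    for c,(im,uv) in w.items():
        big=cv2.resize(im[:,:,::-1],None,fx=6,fy=6,interpolation=cv2.INTER_CUBIC)
        for m,col in((ms[c],(0,255,0)),(sil(c,box(p,*dims[t]),1),(255,0,255))):
            cs,_=cv2.findContours(cv2.resize((m>.5).astype(np.uint8),None,fx=6,fy=6,interpolation=0),0,2);cv2.drawContours(big,cs,-1,col,1)
        u,v=[int(6*a) for a in uv];out.append(big[v-150:v+150,u-200:u+200])
cv2.imwrite('pics/fit.png',np.vstack([np.hstack(out[:2]),np.hstack(out[2:])]))
E
python3 a.py
```

```text
heat_relay_mid
[ 0.541  -0.144  27.8434  3.2086]
[ 0.54   -0.1457 30.8502  3.2059]
[ 0.5419 -0.1396 38.0102  3.2249]
[  0.5396  -0.1462 133.1161   2.9118]
[  0.5403  -0.1465 132.35     2.9257]
[  0.5404  -0.1466 134.1494   2.9106]
[  0.5435  -0.1414 132.9848   2.9176]
[  0.5433  -0.1417 134.5918   2.9234]
best [ 0.54036999 -0.14657424  2.34134853]
heat_base_floor
[4.534000e-01 2.680000e-01 1.739354e+02 1.399000e-01]
[4.531000e-01 2.679000e-01 1.744359e+02 1.394000e-01]
[4.531000e-01 2.682000e-01 1.743691e+02 1.398000e-01]
[ 0.4534  0.2679 92.2639  0.4393]
[ 0.4538  0.2683 93.7629  0.4431]
[4.532000e-01 2.679000e-01 1.743433e+02 1.395000e-01]
[4.530000e-01 2.680000e-01 1.743815e+02 1.386000e-01]
[4.53100e-01 2.67900e-01 1.74171e+02 1.39500e-01]
best [0.45304235 0.26798102 3.04353131]
```

View pics/fit.png

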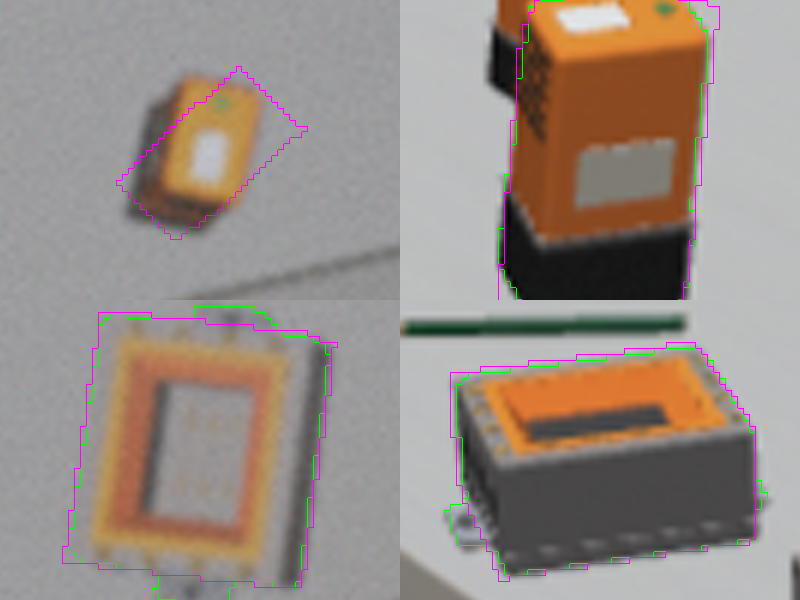

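The base fit is good: (0.453, 0.268), yaw about 174°. The relay's top mask came from the small look-alike, so I'll refit only the relay with masks near the right pixel.

```bash
cat > b.py <<'E'
from h import *
uv={'top':(373,217),'side':(342,270)};ms={};out=[];ims={}
for c in uv:
    ims[c]=vision.camera(c)
    for t in('heat_relay_mid','fan_relay_mid'):
        r=[r for r in spotter.regions_of(t,c) if np.hypot(*(np.array(r['uv'])-uv[c]))<12]
        if r: ms[c]=r[0]['mask'].astype(np.float32);print(c,t,r[0]['score'],r[0]['uv']);break
d=(.04,.028,0,.08)
p=fit(ms,ray('top',uv['top'],.04)[:2],d);print(p,np.degrees(p[2]))
for c,m0 in ms.items():
    big=cv2.resize(ims[c][:,:,::-1],None,fx=6,fy=6,interpolation=cv2.INTER_CUBIC)
    for m,col in((m0,(0,255,0)),(sil(c,box(p,*d),1),(255,0,255))):
        cs,_=cv2.findContours(cv2.resize((m>.5).astype(np.uint8),None,fx=6,fy=6,interpolation=0),0,2);cv2.drawContours(big,cs,-1,col,1)
    u,v=[int(6*a) for a in uv[c]];out.append(big[v-190:v+190,u-200:u+200])
cv2.imwrite('pics/fit2.png',np.hstack(out))
print('small',ray('top',(332,197),.03),'blue',ray('top',(318,233),.05))
s=robot.state();print(s['clock'],R.from_rotvec(s['tcp_rot']).as_matrix().round(3))
E
python3 b.py
```

```text
top heat_relay_mid 0.91 [370.6, 217.6]
side heat_relay_mid 0.64 [342.3, 272.2]
[ 5.414000e-01 -1.433000e-01  1.564256e+02  3.048000e-01]
[ 0.5405 -0.1442 21.253   0.4765]
[ 0.5412 -0.143  17.6464  0.4734]
[ 0.5407 -0.1448 85.784   0.6306]
[ 0.5408 -0.143  92.5563  0.6359]
[ 5.413000e-01 -1.424000e-01  1.560708e+02  3.142000e-01]
[ 5.411000e-01 -1.434000e-01  1.540721e+02  3.125000e-01]
[ 5.414000e-01 -1.432000e-01  1.567028e+02  3.059000e-01]
[ 0.54138624 -0.14326662 -0.4114506 ] -23.57438298599797
small [ 0.58294454 -0.0629313   0.03      ] blue [ 0.50581097 -0.0335161   0.05      ]
1.1 [[-0.891  0.454 -0.   ]
 [ 0.454  0.891 -0.   ]
 [ 0.    -0.    -1.   ]]
```

View pics/fit2.png

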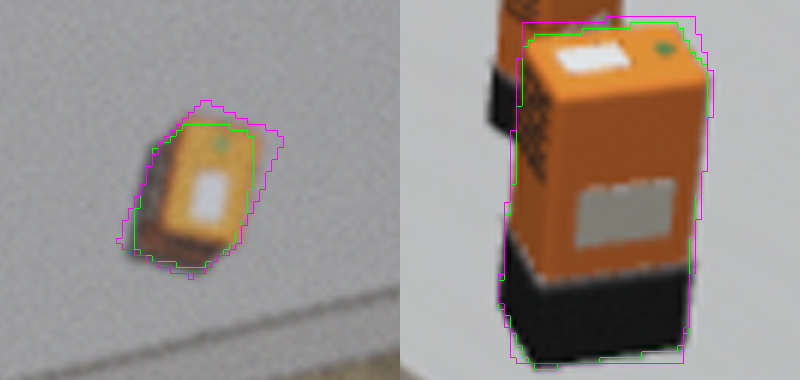

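```bash
cat > c.py <<'E'
from h import *
c=[ray('top',(np.array(a)+[2038,1112])/6-.42,.08)[:2] for a in((185,118),(262,130),(238,243),(162,226))]
c=np.array(c);print('corners mean',c.mean(0))
for i in range(4):
    d=c[(i+1)%4]-c[i];print(np.linalg.norm(d),np.degrees(np.arctan2(d[1],d[0]))%180)
# side: vertical/hull edge corners of the top face and foot
k=[(528,30),(690,25),(708,72),(555,102)]
f=[(501,325),(545,368),(685,345)]
uv=lambda a:(np.array(a)+[6*342-200-400,6*270-190])/6-.42
for a in k:print('side top',ray('side',uv(a),.08))
for a in f:print('side foot',ray('side',uv(a),0))
for yaw in(-23.6,-10,-5,0,170,175): pass
# least squares on corners in both views
from scipy.optimize import least_squares
T=np.array([(np.array(a)+[2038,1112])/6-.42 for a in((185,118),(262,130),(238,243),(162,226))])
S=np.array([uv(a) for a in k+f])
def match(P,M):
    return np.array([(M[np.argmin(np.hypot(*(M-p).T))]-p) for p in P]).ravel()
for y in(-30,-20,-10,0,10):
    fn=lambda p:np.r_[match(T,proj('top',box(p,.04,.028,0,.08)[4:])),match(S[:4],proj('side',box(p,.04,.028,0,.08)[4:])),match(S[4:],proj('side',box(p,.04,.028,0,.08)[:4]))]
    r=least_squares(fn,[.541,-.143,np.radians(y)],x_scale=[.01,.01,.1],diff_step=1e-4)
    print(r.x[:2],np.degrees(r.x[2]),r.cost,r.fun.round(1))
E
python3 c.py
```

```text
corners mean [ 0.54008267 -0.14159516]
0.025253318740578946 81.8704329634492
0.03810313147517942 167.7784949683026
0.025099945479590897 78.12569278302033
0.03645333611441045 167.9191031904343
side top [ 0.52767896 -0.12583691  0.08      ]
side top [ 0.56436765 -0.14009163  0.08      ]
side top [ 0.55652528 -0.15922054  0.08      ]
side top [ 0.51701243 -0.15509953  0.08      ]
side foot [ 5.21482238e-01 -1.33887008e-01 -5.55111512e-17]
side foot [ 5.22365440e-01 -1.53099042e-01 -5.55111512e-17]
side foot [ 0.55855636 -0.15989271  0.        ]
[ 0.5415299  -0.14392989] -12.143342203615635 23.685863942492226 [ 0.7 -2.   1.9 -0.8  1.8  0.2  0.3 -0.2 -1.6  0.5 -2.4 -1.8  2.   0.7
  0.6 -0.9 -0.7 -3.5 -1.8  0.7  0.5  0.8]
[ 0.5415299  -0.14392989] -12.143353744005108 23.685863942996964 [ 0.7 -2.   1.9 -0.8  1.8  0.2  0.3 -0.2 -1.6  0.5 -2.4 -1.8  2.   0.7
  0.6 -0.9 -0.7 -3.5 -1.8  0.7  0.5  0.8]
[ 0.5415299  -0.14392988] -12.143305229797637 23.685863941304863 [ 0.7 -2.   1.9 -0.8  1.8  0.2  0.3 -0.2 -1.6  0.5 -2.4 -1.8  2.   0.7
  0.6 -0.9 -0.7 -3.5 -1.8  0.7  0.5  0.8]
[ 0.5415299  -0.14392988] -12.1432469211418 23.685863940765127 [ 0.7 -2.   1.9 -0.8  1.8  0.2  0.3 -0.2 -1.6  0.5 -2.4 -1.8  2.   0.7
  0.6 -0.9 -0.7 -3.5 -1.8  0.7  0.5  0.8]
[ 0.5415299  -0.14392988] -12.143268461942146 23.685863940774823 [ 0.7 -2.   1.9 -0.8  1.8  0.2  0.3 -0.2 -1.6  0.5 -2.4 -1.8  2.   0.7
  0.6 -0.9 -0.7 -3.5 -1.8  0.7  0.5  0.8]
```

```bash
python3 -m pendant '[[1,-0.91,-0.76,0,0,0,0],[1,-0.91,-0.76,0,0,0,0],[1,-0.91,-0.76,0,0,0,0],[1,-0.91,-0.76,0,0,0,0],[1,-0.91,-0.76,0,0,0,0],[1,-0.91,-0.76,0,0,0,0],[1,-0.91,-0.76,0,0,0,0]]'
python3 -m pendant '[[0.8,-0.91,-0.76,0,0,0,0],[0.8,-0.91,-0.76,0,0,0,0],[0.8,-0.91,-0.76,0,0,0,0],[0.8,-0.91,-0.76,0,0,0,0],[0.8,-0.91,-0.76,0,0,0,0],[0.8,-0.91,-0.76,0,0,0,0],[0.8,-0.91,-0.76,0,0,0,0]]'
python3 -m pendant '[[0.8,-0.91,-0.76,0,0,0,-0.0417],[0.8,-0.91,-0.76,0,0,0,-0.0417],[0.8,-0.91,-0.76,0,0,0,-0.0417],[0.8,-0.91,-0.76,0,0,0,-0.0417],[0.8,-0.91,-0.76,0,0,0,-0.0417],[0.8,-0.91,-0.76,0,0,0,-0.0417],[0.8,-0.91,-0.76,0,0,0,-0.0417],[0.8,-0.91,-0.76,0,0,0,-0.0417]]'
cat > s.py <<'E'
from h import *
import sys
# delta to world target x y z, tool-y angle deg, in pendant units
s=robot.state();M=R.from_rotvec(s['tcp_rot']).as_matrix()
print('t',s['clock'],'pos',s['eef_pos'].round(4) if hasattr(s['eef_pos'],'round') else s['eef_pos'],'yang',np.degrees(np.arctan2(M[1,1],M[0,1])),'zax',M[:,2].round(3),'gap',s['finger_gap'],'F',np.round(s['wrist_force'],1),'grip',s['grip_force'])
a=[float(v) for v in sys.argv[1:]]
if a:
    d=M.T@(np.array(a[:3])-s['eef_pos'])/.2
    y=np.radians(a[3]);Mt=np.array([[np.sin(y),np.cos(y),0],[-np.cos(y),np.sin(y),0],[0,0,-1]]).T
    Mt=np.column_stack([np.cross([np.cos(y),np.sin(y),0],[0,0,-1]),[np.cos(y),np.sin(y),0],[0,0,-1]])
    print('shift',d.round(3),'turn',(R.from_matrix(M.T@Mt).as_rotvec()/2/np.pi).round(4))
E
python3 s.py 0.541 -0.143 0.04 78
python3 - <<'E'
from h import *
o=[]
for c,(u,v) in(('top',(373,217)),('side',(342,230))):
    im=cv2.resize(vision.camera(c)[:,:,::-1],None,fx=4,fy=4,interpolation=cv2.INTER_CUBIC)
    u=min(max(4*u,200),2040);v=max(4*v,290);o.append(im[v-290:v+290,u-200:u+200])
cv2.imwrite('pics/hover.png',np.hstack(o))
E
```

```text
clock: 1.8
eef_pos: [0.3544, 0.2942, 0.1966]
tcp_rot: [0.735, 3.054, 0.001]
wrist_force: [-0.5, -0.4, 0.2]
finger_gap: 0.0854
grip_force: 0.0
clock: 2.5
eef_pos: [0.4474, 0.0771, 0.1963]
tcp_rot: [-0.732, -3.055, -0.001]
wrist_force: [-0.3, 0.5, 0.9]
finger_gap: 0.068
grip_force: 0.0
clock: 3.3
eef_pos: [0.5408, -0.1393, 0.1965]
tcp_rot: [-0.323, -3.125, -0.001]
wrist_force: [0.6, -0.2, 0.3]
finger_gap: 0.0683
grip_force: 0.0
t 3.3 pos [ 0.5408 -0.1393  0.1965] yang 78.20713403230003 zax [-0.     0.001 -1.   ] gap 0.06831191530156586 F [ 0.6 -0.2  0.3] grip 0.0
shift [-0.005 -0.019  0.782] turn [ 0.0001 -0.      0.0006]
```

View pics/hover.png

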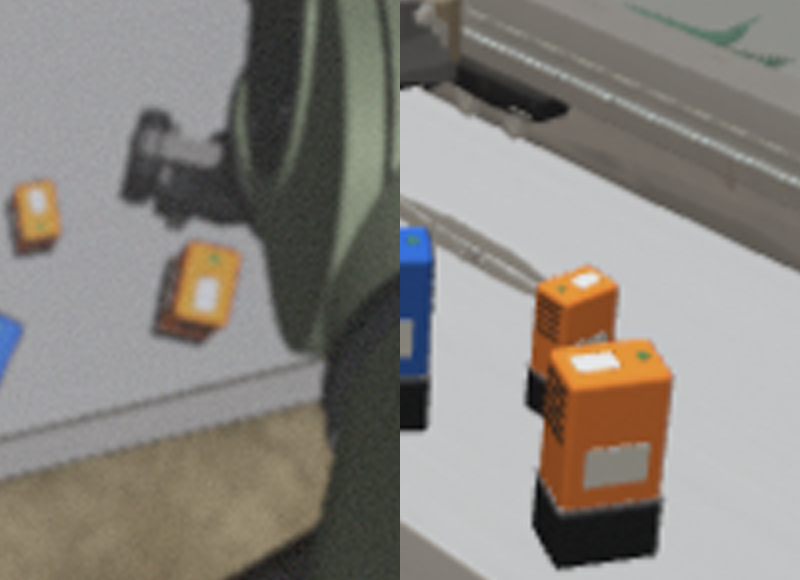

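The relay is visible in both views, but the gripper is not above it as the reported pose suggests. In the top view it shows near (363,190). I'll check the full pictures and the projected TCP before descending.

```bash
python3 - <<'E'
from h import *
s=robot.state();M=R.from_rotvec(s['tcp_rot']).as_matrix();o=[]
for c in('top','side'):
    im=vision.camera(c)[:,:,::-1].copy()
    P=[s['eef_pos'],s['eef_pos']-.15*M[:,2],[.541,-.143,.08],[0,0,0.]]
    q=proj(c,P);print(c,q.round())
    for u,v in q[:3]:cv2.circle(im,(int(u),int(v)),4,(255,0,255),1)
    o.append(im)
cv2.imwrite('pics/full.png',cv2.resize(np.hstack(o),(800,300),interpolation=cv2.INTER_AREA))
E
```

```text
top [[385. 205.]
 [404. 188.]
 [375. 214.]
 [297. 491.]]
side [[350. 171.]
 [361.  56.]
 [344. 247.]
 [-74. 338.]]
```

View pics/full.png

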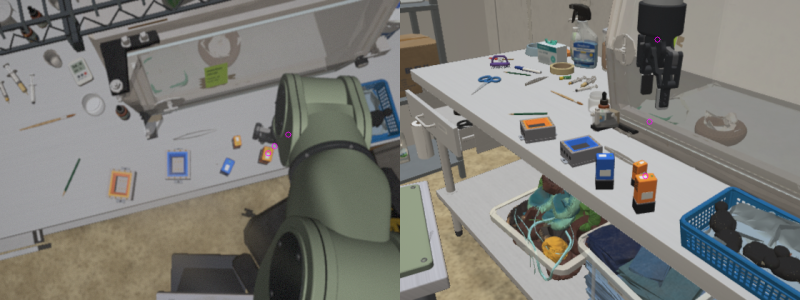

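The side view shows fingertips near (364,147), against a predicted TCP of (350,171). I'll look closer and measure that offset.

```bash
python3 - <<'E'
from h import *
s=robot.state();M=R.from_rotvec(s['tcp_rot']).as_matrix();o=[]
for c,(u0,v0) in(('top',(335,165)),('side',(325,95))):
    im=cv2.resize(vision.camera(c)[v0:v0+95,u0:u0+66,::-1],None,fx=6,fy=6,interpolation=cv2.INTER_CUBIC)
    for dz in(0,-.009):
      for dy in(-.034,0,.034):
        u,v=(proj(c,s['eef_pos']+M[:,1]*dy+M[:,2]*dz)[0]-[u0,v0]+.42)*6
        cv2.circle(im,(int(u),int(v)),4,(255,0,255) if dz else (0,255,0),1)
    o.append(im)
cv2.imwrite('pics/tips.png',np.hstack(o))
E
```

```text
(no output)
```

View pics/tips.png

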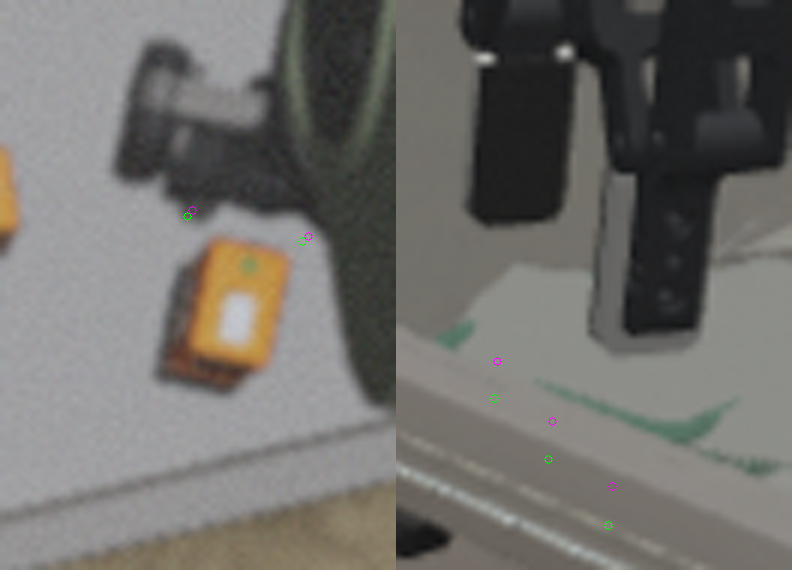

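The top view roughly agrees with the predicted tips (about (192,210) in the crop). In the side view both tips show about 25–30 px above the prediction. I'll descend to just above the relay and compare directly.

```bash
python3 -m pendant '[[0.8,0,-0.02,0.1,0,0,0],[0.8,0,-0.02,0.25,0,0,0],[0.8,0,-0.02,0.4,0,0,0],[0.8,0,-0.02,0.4,0,0,0],[0.8,0,-0.02,0.4,0,0,0]]'
python3 - <<'E'
from h import *
s=robot.state();M=R.from_rotvec(s['tcp_rot']).as_matrix();o=[]
for c,(u0,v0) in(('top',(330,165)),('side',(310,180-30))):
    im=cv2.resize(vision.camera(c)[v0:v0+150,u0:u0+100,::-1],None,fx=4,fy=4,interpolation=cv2.INTER_CUBIC)
    for dz in(0,-.009):
      for dy in(-.034,0,.034):
        u,v=(proj(c,s['eef_pos']+M[:,1]*dy+M[:,2]*dz)[0]-[u0,v0]+.4)*4
        cv2.circle(im,(int(u),int(v)),3,(255,0,255) if dz else (0,255,0),1)
    o.append(im)
cv2.imwrite('pics/tips2.png',np.hstack(o))
E
```

```text
clock: 4.1
eef_pos: [0.5399, -0.1454, 0.1172]
tcp_rot: [-0.327, -3.124, 0.0]
wrist_force: [-0.1, -0.4, 0.1]
finger_gap: 0.0685
grip_force: 0.0
```

View pics/tips2.png

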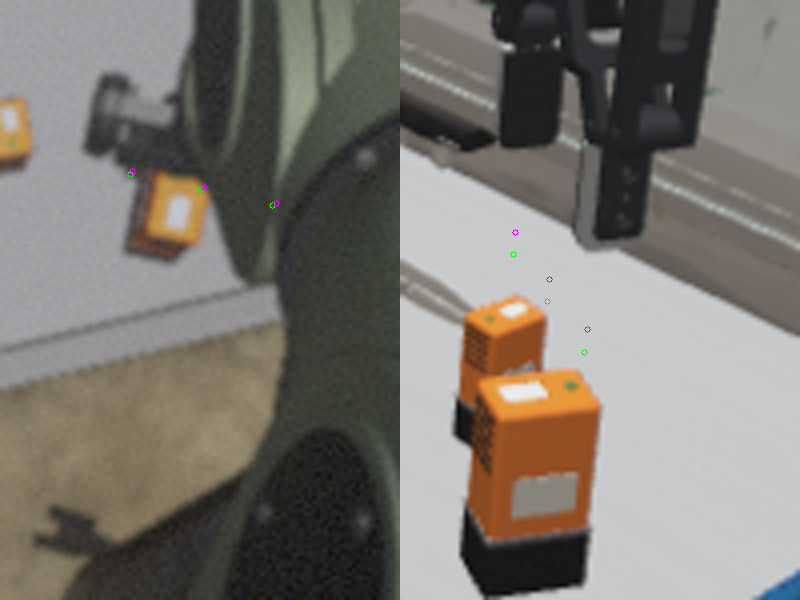

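```bash
python3 - <<'E'
from h import *
s=robot.state();M=R.from_rotvec(s['tcp_rot']).as_matrix()
# +y finger tip in both views; solve for tool-frame offset
from scipy.optimize import least_squares
side=np.array([310+(530-400)/4,150+143/4]); side2=np.array([310+(612-400)/4,150+240/4])
for top in((330+125/4,165+150/4),(330+130/4,165+168/4),(330+150/4,165+160/4)):
    r=least_squares(lambda p:np.r_[proj('side',p)[0]-side,proj('top',p)[0]-top],s['eef_pos'],x_scale=.01)
    print(r.x.round(3),'tool off',(M.T@(r.x-s['eef_pos'])).round(3),r.fun.round(1))
# midpoint from side only for assumed tool offsets z
mid=(side+side2)/2
for z in(.117,.126,.14,.15,.16):print(z,ray('side',mid,z).round(3))
E
```

```text
[ 0.553 -0.106  0.157] tool off [-0.004  0.041 -0.039] [-1.   0.2  0.7 -1.2]
[ 0.548 -0.11   0.159] tool off [ 0.     0.037 -0.041] [-2.6  0.4  1.7 -3. ]
[ 0.547 -0.116  0.163] tool off [-0.     0.03  -0.045] [-0.6  0.1  0.4 -0.7]
0.117 [ 0.594 -0.08   0.117]
0.126 [ 0.583 -0.095  0.126]
0.14 [ 0.567 -0.117  0.14 ]
0.15 [ 0.555 -0.133  0.15 ]
0.16 [ 0.544 -0.148  0.16 ]
```

Triangulation puts the fingertips horizontally where reported, but about 40 mm above the reported TCP height; only about 9 mm of that comes from the opening. I'll descend in steps and check by eye.

```bash
python3 -m pendant '[[0.8,0,0,0.15,0,0,0],[0.8,0,0,0.3,0,0,0],[0.8,0,0,0.385,0,0,0],[0.8,0,0,0.385,0,0,0]]'
python3 - <<'E'
from h import *
s=robot.state();M=R.from_rotvec(s['tcp_rot']).as_matrix();o=[]
for c,(u0,v0) in(('top',(330,165)),('side',(300,170))):
    im=cv2.resize(vision.camera(c)[v0:v0+150,u0:u0+100,::-1],None,fx=4,fy=4,interpolation=cv2.INTER_CUBIC)
    for dz in(0,-.009):
      for dy in(-.034,0,.034):
        u,v=(proj(c,s['eef_pos']+M[:,1]*dy+M[:,2]*dz)[0]-[u0,v0]+.4)*4
        cv2.circle(im,(int(u),int(v)),3,(255,0,255) if dz else (0,255,0),1)
    o.append(im)
cv2.imwrite('pics/tips3.png',np.hstack(o))
E
```

```text
clock: 4.6
eef_pos: [0.5394, -0.1454, 0.0389]
tcp_rot: [-0.327, -3.123, -0.0]
wrist_force: [-0.4, 0.4, 0.7]
finger_gap: 0.0685
grip_force: 0.0
```

View pics/tips3.png

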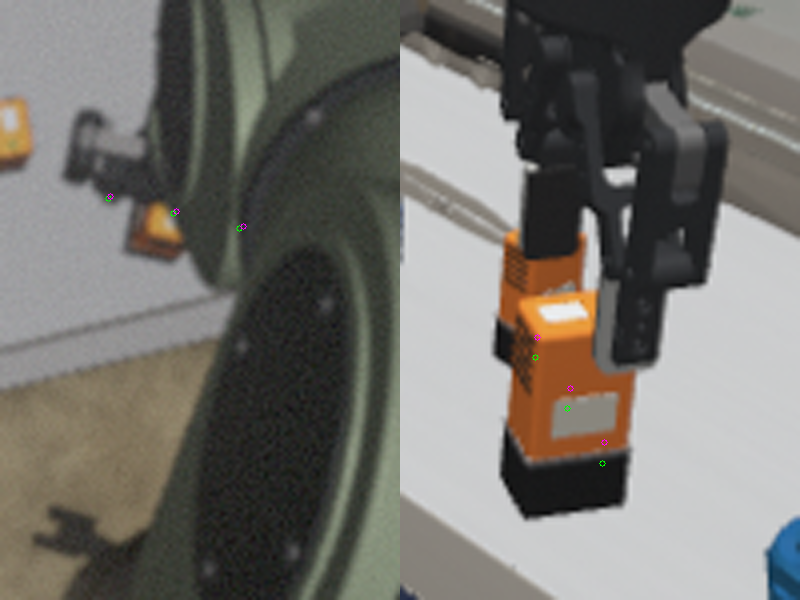

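The side view shows the fingers straddling the relay with tips near its top edge (right tip at (625,365) in the crop), and the gripper about 5–7 mm too far along the relay's x. So the true tip height is about 30–40 mm above the reported z. I'll correct x, lower 28 mm, and close.

```bash
python3 -m pendant '[[0.8,0.025,0,0.05,0,0,0],[0.8,0.025,0,0.1,0,0,0],[0.8,0.025,0,0.14,0,0,0],[0.8,0.025,0,0.14,0,0,0],[0,0.025,0,0.14,0,0,0],[0,0.025,0,0.14,0,0,0],[0,0.025,0,0.14,0,0,0],[0,0.025,0,0.14,0,0,0],[0,0.025,0,0.14,0,0,0],[0,0.025,0,0.14,0,0,0]]'; python3 -m pendant '[[0,0,0,0,0,0,0],[0,0,0,0,0,0,0],[0,0,0,0,0,0,0]]'
python3 - <<'E'
from h import *
s=robot.state();M=R.from_rotvec(s['tcp_rot']).as_matrix();o=[]
for c,(u0,v0) in(('top',(330,165)),('side',(300,170))):
    im=cv2.resize(vision.camera(c)[v0:v0+150,u0:u0+100,::-1],None,fx=4,fy=4,interpolation=cv2.INTER_CUBIC)
    o.append(im)
cv2.imwrite('pics/grip.png',np.hstack(o))
E
```

```text
clock: 5.7
eef_pos: [0.535, -0.1446, 0.0117]
tcp_rot: [0.327, 3.124, -0.0]
wrist_force: [-0.1, 0.6, 6.0]
finger_gap: 0.0278
grip_force: 62.5
clock: 6.0
eef_pos: [0.5349, -0.1446, 0.0116]
tcp_rot: [0.327, 3.124, -0.0]
wrist_force: [-0.5, 0.7, 7.0]
finger_gap: 0.0278
grip_force: 62.5
```

View pics/grip.png

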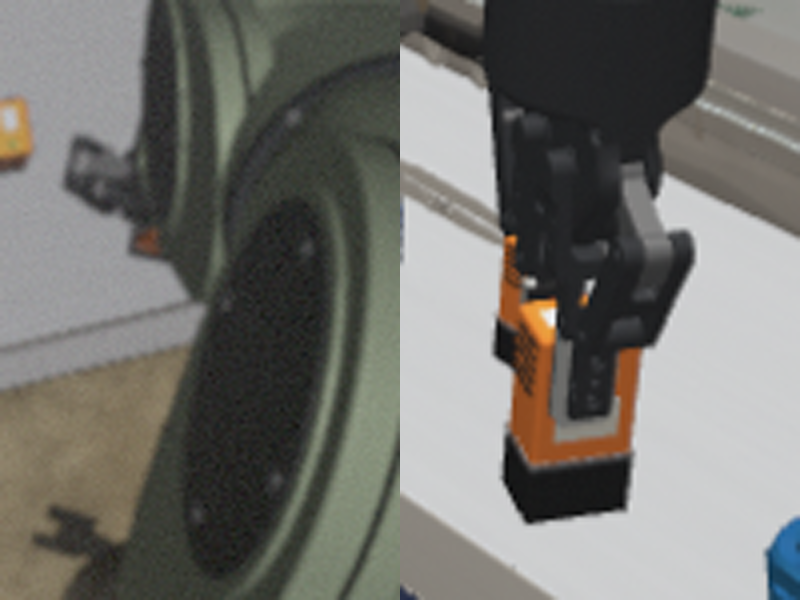

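The grip is good: gap 27.8 mm, pads centred on the relay's broad faces. I'll lift clear of the blue relay (80 mm tall).

```bash
python3 -m pendant '[[0,0,0,-0.1,0,0,0],[0,0,0,-0.25,0,0,0],[0,0,0,-0.45,0,0,0],[0,0,0,-0.65,0,0,0],[0,0,0,-0.65,0,0,0]]'; python3 s.py 0.449 0.267 0.142 84.3
```

```text
clock: 6.6
eef_pos: [0.5366, -0.1449, 0.1458]
tcp_rot: [0.327, 3.118, -0.001]
wrist_force: [0.2, -0.6, -2.6]
finger_gap: 0.0273
grip_force: 61.9
t 6.6 pos [ 0.5366 -0.1449  0.1458] yang 78.01842934914679 zax [ 0.006 -0.001 -1.   ] gap 0.027258949525597192 F [ 0.2 -0.6 -2.6] grip 61.868802309036255
shift [0.856 1.924 0.013] turn [-0.0001  0.001  -0.0174]
```

```bash
python3 -m pendant '[[0,0.1,0.2,0,0,0,0],[0,0.25,0.4,0,0,0,0],[0,0.35,0.6,0,0,0,0],[0,0.43,0.8,0,0,0,0],[0,0.43,0.96,0,0,0,0],[0,0.43,0.96,0,0,0,0]]'; python3 -m pendant '[[0,0.1,0.2,0,0,0,0],[0,0.2,0.4,0,0,0,-0.0174],[0,0.3,0.6,0,0,0,-0.0174],[0,0.4,0.8,0,0,0,-0.0174],[0,0.43,0.9,0,0,0,-0.0174],[0,0.43,0.96,0,0,0,-0.0174],[0,0.43,0.96,0,0,0,-0.0174],[0,0.43,0.96,0,0,0,-0.0174]]'; python3 s.py 0.449 0.267 0.142 84.3
cat > d.py <<'E'
from h import *
s=robot.state();z0=s['eef_pos'][2]-.0116
p0=s['eef_pos'];ms={}
for c in('side','top'):
    im=vision.camera(c);np.save(f'im_{c}.npy',im)
    e=proj(c,[p0[0],p0[1],z0+.04])[0];print(c,'expected relay',e.round(1),'base',proj(c,[.453,.268,.03]).round(1))
    for t in('heat_relay_mid','heat_base_floor'):
        for r in spotter.regions_of(t,c):
            ys,xs=np.where(r['mask']);print(t,round(r['score'],2),np.round(r['uv'],1),r['mask'].sum(),'bbox',xs.min(),xs.max(),ys.min(),ys.max())
            if t=='heat_relay_mid' and np.hypot(*(r['uv']-e))<20:np.save(f'm_{c}.npy',r['mask'])
E
python3 d.py
```

```text
clock: 7.2
eef_pos: [0.4906, 0.0656, 0.1411]
tcp_rot: [-0.319, -3.125, -0.003]
wrist_force: [0.2, -1.5, -1.0]
finger_gap: 0.0271
grip_force: 61.7
clock: 8.0
eef_pos: [0.4466, 0.2652, 0.1411]
tcp_rot: [-0.159, -3.137, 0.002]
wrist_force: [0.3, 0.1, -0.5]
finger_gap: 0.0274
grip_force: 61.7
t 8.0 pos [0.4466 0.2652 0.1411] yang 84.20757443477092 zax [-0.    -0.001 -1.   ] gap 0.02736899680337219 F [ 0.3  0.1 -0.5] grip 61.733880043029785
shift [-0.011  0.01  -0.004] turn [-0.0002 -0.     -0.0003]
side expected relay [184.9 109. ] base [[191.6 176.1]]
heat_relay_mid 0.93 [189. 116.] 765 bbox 176 201 87 131
heat_relay_mid 0.66 [335.5 246.4] 774 bbox 323 346 224 264
heat_base_floor 0.85 [189.1 181.5] 1576 bbox 167 219 163 200
top expected relay [153.9 256. ] base [[168.9 257.4]]
heat_relay_mid 0.66 [163.5 246.7] 40 bbox 159 167 244 265
heat_relay_mid 0.66 [331.1 197.5] 174 bbox 325 336 190 207
heat_base_floor 0.67 [176.8 260.5] 1026 bbox 154 191 234 283
```

```bash
python3 -m pendant '[[0,-0.01,0.01,0.15,0,0,0],[0,-0.01,0.01,0.3,0,0,0],[0,-0.01,0.01,0.4,0,0,0],[0,-0.01,0.01,0.4,0,0,0]]'
cat >> d.py <<'E'
        if t=='heat_base_floor':
            rs=[r for r in spotter.regions_of(t,c) if np.hypot(*(r['uv']-proj(c,[.453,.268,.03])[0]))<20]
            if rs and c=='side':np.save('mb.npy',rs[0]['mask'])
print('z0',z0,p0)
m=np.load('m_side.npy').astype(float);rows=np.where(m.any(1))[0];lo=rows.min()+.45*(rows.max()-rows.min())
w=(np.arange(420)>lo)[:,None]
def f(p):
    return (np.abs(sil('side',box([p[0],p[1],np.radians(-5.7)],.04,.028,z0,z0+.08))-m)*w).sum()
for st in([.45,.267],[.46,.275],[.44,.26]):
    i=np.array(st);r=minimize(f,i,method='Nelder-Mead',options=dict(initial_simplex=[i,i+[.01,0],i+[0,.01]],xatol=2e-4,fatol=.1));print('relay side fit',r.x.round(4),r.fun,(m*w).sum())
mb=np.load('mb.npy').astype(float);wb=(np.arange(420)>proj('side',[.453,.268,.03])[0][1])[:,None]
def g(p):return (np.abs(sil('side',box([p[0],p[1],np.radians(-5.7)],.084,.072,0,.04))-mb)*wb).sum()
i=np.array([.453,.268]);r=minimize(g,i,method='Nelder-Mead',options=dict(initial_simplex=[i,i+[.01,0],i+[0,.01]],xatol=2e-4,fatol=.1));print('base side fit',r.x.round(4),r.fun,(mb*wb).sum())
# black foot / orange pixel extents
im=np.load('im_side.npy').astype(int);hs=cv2.cvtColor(im.astype(np.uint8),cv2.COLOR_RGB2HSV)
E
python3 d.py
```

```text
clock: 8.7
eef_pos: [0.4474, 0.2678, 0.0595]
tcp_rot: [-0.156, -3.135, 0.003]
wrist_force: [0.8, -0.4, -0.6]
finger_gap: 0.0271
grip_force: 61.8
side expected relay [187.3 149.5] base [[191.6 176.1]]
heat_relay_mid 0.91 [190.8 157. ] 710 bbox 179 202 129 171
heat_relay_mid 0.75 [336.3 245. ] 725 bbox 324 346 224 263
heat_base_floor 0.63 [189.3 181.6] 1401 bbox 168 218 164 200
top expected relay [162.6 258.4] base [[168.9 257.4]]
heat_relay_mid 0.71 [332.  197.1] 201 bbox 325 337 190 207
heat_relay_mid 0.52 [170.5 249.6] 1 bbox 171 171 248 248
heat_base_floor 0.85 [176.1 269. ] 785 bbox 162 191 234 283
z0 0.04790922810434521 [0.44740795 0.2677577  0.05950923]
relay side fit [0.454  0.2697] 34.625 508.0
relay side fit [0.4541 0.2699] 34.5625 508.0
relay side fit [0.454  0.2699] 34.6875 508.0
base side fit [0.4536 0.2678] 68.5625 1014.0
```

The relay is within about 2 mm of the socket centre in the side camera. I'll lower it gently.

```bash
python3 -m pendant '[[0,0,-0.006,0.03,0,0,0],[0,0,-0.006,0.06,0,0,0],[0,0,-0.006,0.09,0,0,0],[0,0,-0.006,0.12,0,0,0],[0,0,-0.006,0.14,0,0,0],[0,0,-0.006,0.14,0,0,0]]'; python3 s.py
```

```text
clock: 9.7
eef_pos: [0.448, 0.2673, 0.0327]
tcp_rot: [-0.156, -3.137, 0.001]
wrist_force: [0.4, 0.1, -0.7]
finger_gap: 0.0272
grip_force: 61.8
t 9.7 pos [0.448  0.2673 0.0327] yang 84.30840084669575 zax [-0.001 -0.001 -1.   ] gap 0.027197457178193375 F [ 0.4  0.1 -0.7] grip 61.75179719924927
```

Bottom at about 0.021 m, inside the straight part, with no contact force. Continuing.

```bash
python3 -m pendant '[[0,0,0,0.02,0,0,0],[0,0,0,0.04,0,0,0],[0,0,0,0.055,0,0,0],[0,0,0,0.055,0,0,0],[0,0,0,0.055,0,0,0]]'; python3 s.py
```

```text
clock: 10.2
eef_pos: [0.4482, 0.2674, 0.0224]
tcp_rot: [-0.156, -3.138, 0.0]
wrist_force: [0.8, -0.3, -1.4]
finger_gap: 0.0272
grip_force: 61.8
t 10.2 pos [0.4482 0.2674 0.0224] yang 84.29780851953593 zax [-0. -0. -1.] gap 0.02722518690303513 F [ 0.8 -0.3 -1.4] grip 61.75223708152771
```

```bash
python3 -m pendant '[[0.15,0,0,0.008,0,0,0],[0.3,0,0,0.008,0,0,0],[0.45,0,0,0.008,0,0,0],[0.7,0,0,0.0,0,0,0],[0.7,0,0,0.0,0,0,0],[0.7,0,0,0,0,0,0]]'; python3 -m pendant '[[0.7,0,0,-0.1,0,0,0],[0.7,0,0,-0.25,0,0,0],[0.7,0,0,-0.5,0,0,0],[0.7,0,0,-0.75,0,0,0],[0.7,0,0,-0.75,0,0,0]]'; python3 -m pendant '[[0.7,0.2,0.4,-0.1,0,0,0],[0.7,0.4,0.7,-0.1,0,0,0],[0.7,0.5,0.95,-0.1,0,0,0],[0.7,0.5,0.95,-0.1,0,0,0],[0.7,0.5,0.95,-0.1,0,0,0],[0.7,0.5,0.95,-0.1,0,0,0]]'
python3 - <<'E'
from h import *
im=vision.camera('side')
for t,e in(('heat_relay_mid',(192,160)),('fan_relay_mid',(286,239))):
    for r in spotter.regions_of(t,'side'):
        ys,xs=np.where(r['mask']);print(t,round(r['score'],2),np.round(r['uv'],1),r['mask'].sum(),xs.min(),xs.max(),ys.min(),ys.max())
        if t[0]=='h' and np.hypot(*(r['uv']-np.array(e)))<25:
            for z in(.008,.012,.018,.028):
                m=r['mask'].astype(float);g=lambda p:np.abs(sil('side',box([p[0],p[1],p[2]],.04,.028,.040,z+.08))-m).sum()
                i=np.array([.4536,.268,-.1]);q=minimize(g,i,method='Nelder-Mead',options=dict(initial_simplex=[i,i+[.008,0,0],i+[0,.008,0],i+[0,0,.2]],xatol=2e-4,fatol=.1));print(z,q.x.round(4),q.fun)
            b=proj('side',box([.4536,.268,-.1],.04,.028,.04,.088));print('expected seated bbox',b.min(0),b.max(0))
vision.camera('top')
for r in spotter.regions_of('heat_relay_mid','top'):print('top',r['score'],r['uv'],r['mask'].sum())
print('top expect seated',proj('top',[.4536,.268,.088]))
E
```

```text
clock: 10.8
eef_pos: [0.4483, 0.2674, 0.0225]
tcp_rot: [0.156, 3.138, 0.0]
wrist_force: [-0.0, 1.2, -0.3]
finger_gap: 0.06
grip_force: 0.0
clock: 11.3
eef_pos: [0.45, 0.2685, 0.1778]
tcp_rot: [0.156, 3.131, 0.007]
wrist_force: [0.4, -0.3, -1.2]
finger_gap: 0.0597
grip_force: 0.0
clock: 11.9
eef_pos: [0.3656, 0.4686, 0.1917]
tcp_rot: [-0.15, -3.137, -0.0]
wrist_force: [0.3, -0.6, -0.9]
finger_gap: 0.06
grip_force: 0.0
heat_relay_mid 0.91 [190.4 161.6] 635 180 203 147 177
0.008 [ 0.4522  0.2615 -0.2401] 39.9375
0.012 [ 0.4506  0.2564 -0.2613] 52.0625
0.018 [ 0.4509  0.2565 -0.2714] 116.0
0.028 [ 0.4511  0.2557 -0.3299] 222.8125
expected seated bbox [178.57522613 145.09691643] [203.27754978 175.70551835]
heat_relay_mid 0.78 [334.8 243.3] 777 323 346 223 263
fan_relay_mid 0.71 [285.4 237.7] 1342 273 300 214 265
top 0.66 [329.9, 196.6] 176
top 0.64 [166.7, 258.1] 404
top expect seated [[162.61558076 255.18305589]]
```

The relay's outline matches the fully seated one to within 2 px, and the blue relay hasn't moved. Handing in.

```bash
python3 -c "
from rig import robot
print(robot.job_done())"
```

```text
the job is handed in; nothing more can be done
None
```

The larger orange relay is plugged into the orange-framed base and released; its outline in the side camera matches the fully seated position to within 2 px, the blue relay hasn't moved, and I handed the job in at about 12 s (no verdict came back).

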